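# Nest the stripped turbocharger parts

### The arm

A 7-joint arm with a two-finger parallel gripper is mounted at the origin on the work surface. World frame = base frame: x ahead of the robot, y to its left, z up, the work surface at z = 0. Lengths are in m, angles in rad, forces in N, time in s.
With the tool pointing down it reaches from about 0.4 to 0.875 m from the base axis. Payload 6.5 kg.
Tool frame: the origin (TCP) lies midway between the tips of the shut fingers; the grasp point (between the pads) lies 19 mm behind it (ctrl.hold_point_z is the z of the grasp point in the tool frame, in m); z points along the fingers, y is the line along which they close (so a half turn about z gives the same grasp; the last joint's range is limited). The gripper opens to 88 mm and grips with 3 to 60 N. Pads are 18 mm wide; open, the fingers measure 123 mm over their backs; the gripper's body (75 mm by 187 mm) begins 45 mm behind the grasp point.
Start: joints at [-1.189, 0.536, -0.004, 1.538, 0.003, 1.067, -0.071], TCP at [0.281, 0.586, 0.239] pointing down, gripper open.
Joint ranges: [-2.7, 2.7], [-0.37, 2.16], [-1.27, 1.26], [0.24, 2.4], [-1.31, 4.45], [0.19, 1.91], [-2.76, 2.76]. Speed limits (rad/s): [2.39, 2.39, 3.14, 3.14, 3.14, 3.14, 3.14].

### API

Orientations are given as a unit quaternion [w, x, y, z].
In Python, from plant import ctrl gives the robot as it stands.
- The arm moves only by the shell command python3 -m pendant 'ROWS'. ROWS is text: rows parted by semicolons, each of 7 numbers parted by spaces: the shift along the tool's x, y, z in mm, then the turn, a rotation vector about the tool's x, y, z in rad, then the opening, from -1 (shut) to 1 (fully open), so that 0 is half open. In form: dx dy dz ax ay az fingers; .... A call has 1 to 8 rows; each row is the pose to reach, as a shift and turn from the pose commanded when the call began, along the tool's axes at that moment; what a row does not reach only later rows make up. A row lasts 1/10 s, in which the tool goes at most 50 mm and 8.59 degrees, less where a joint would pass 70% of its speed; a pose out of reach is approached as far as the arm can. A call with a gripper value outside its range is refused whole. The fingers move at their own pace and stop on an object; the grip force is fixed at half the most. Time passes only in rows, so rows that repeat a pose let the fingers close. It gives the time, the measured TCP pose, the force, the opening and the grip force at its end, in the units of the state.
- ctrl.read_state(): the state, without advancing time (a new reading comes with each control period).
- ctrl.grab_frame(name): name is "side" or "top"; returns a dict with "frame" (400x640x3 uint8, red, green, blue), "depth" (400x640 float32, m along the optical axis (not along the pixel's ray), 0 where there is no reading), "intrinsics" (3x3 intrinsics, pixels), "dist" ([k1, k2, p1, p2, k3] as OpenCV has them; the pictures are not rectified), "position" and "rotation" of the camera in the world. Camera axes: x right, y down, z forward; pixel columns grow to the right and rows downward; lengths in m; the calibration is good to about 2 mm. A picture is of the moment at which its call begins.
- ctrl.finish_job(): hands the job in; it is judged then, once.
Trained networks look in the newest picture that a camera, given by its name, has taken for a name from the list of things; names that differ only in an ending like _2 or _b are one class to them, and where a whole thing is asked for, a point or a joint stands for the part that bears it (a point fixed in the world has none). Each returns a list of dicts, best first, with "conf" (0 to 1); they miss things now and then, are a little off and sometimes report something else, mostly with a low value. They report only what shows in the picture. A call takes as long as a camera call. They do not tell look-alikes from the thing itself.
- ctrl.regions_of(thing, camera): "mask" (400x640 bool, what is visible of it) and "rect" ([left, top, right, bottom] in pixels, round what is visible of it).
The state is a dict: "time_s": time; "qpos": joint angles; "qd": joint speeds; "joint_torque": joint torques, N m; "position": TCP position; "tool_rot": TCP orientation; "contact_force": force on the tool from outside, world axes, zero at the start; "torque": the same for the moment, N m; "finger_gap": finger opening in m; "grip_force": force on a finger pad.
Only numpy, scipy, OpenCV 4.12 (cv2) and the standard library are available. Lean on these libraries where they do the work, as an engineer would, in place of code of your own. Each camera call takes 0.05 s, during which the arm holds its last target. There are 200 camera calls.

### The job

Put the four stripped turbocharger parts away for inspection: set each one down, upright and fully home on the floor of the plastic nest that matches the outline and size of its base (large wheel, small wheel, square flange, oblong flange). Set the parts down rather than dropping them, and leave the spray can and the tester where they are.

Things in the scene. Friction and masses are not known exactly. Their poses are not given: they have to be found in the camera images.
- large_wheel: Compressor wheel of bright aluminium: a disc 64 mm in diameter with 12 thin blades (up to 20 mm high) and, in the middle, an upright round nose 20 mm in diameter, plain from 22 mm up to its top at 46 mm: the place to grip. About 0.14 kg. Origin: centre of the underside; z up. Stands on the bench at the start, at any yaw.
- small_wheel: Turbine wheel of steel: a disc only 42 mm in diameter with 9 thin blades (up to 20 mm high) and, in the middle, an upright round nose 18 mm in diameter, plain from 22 mm up to its top at 46 mm: the place to grip. About 0.16 kg. Origin: centre of the underside; z up. Stands on the bench at the start, at any yaw.
- square_flange: Steel pipe flange: a square plate 60 x 60 mm, 10 mm thick, with four bolt holes, and in the middle an upright round pipe stub 38 mm in outer diameter, up to 46 mm above the underside: the place to grip. About 0.35 kg. Its x and y axes are parallel to the plate's edges (quarter turns are alike). Origin: centre of the underside; z up. Stands on the bench at the start, at any yaw.
- oblong_flange: Steel pipe flange: an oblong plate with round ends, 90 mm long and 36 mm wide, 10 mm thick, with two bolt holes, and in the middle an upright round pipe stub 26 mm in outer diameter, up to 46 mm above the underside: the place to grip. About 0.28 kg. Its x axis runs along the plate's length (half turns are alike). Origin: centre of the underside; z up. Stands on the bench at the start, at any yaw.
- large_round_nest: Plastic nest with grey rim and black floor, a round shallow tray: hollow 80 mm in diameter (92 mm outside), 6 mm deep; for the large wheel. Rim 6 mm thick, its top 12 mm above the bench; 6 mm thick floor inside, on which the part rests. Fixed to the bench, at any yaw. Origin: centre of its underside, on the bench.
- small_round_nest: Plastic nest with grey rim and black floor, a round shallow tray: hollow 58 mm in diameter (70 mm outside), 6 mm deep; for the small wheel. Rim 6 mm thick, its top 12 mm above the bench; 6 mm thick floor inside, on which the part rests. Fixed to the bench, at any yaw. Origin: centre of its underside, on the bench.
- square_nest: Plastic nest with grey rim and black floor, a square shallow tray: hollow 76 x 76 mm (88 x 88 mm outside), 6 mm deep; for the square flange. Its x and y axes are parallel to its sides. Rim 6 mm thick, its top 12 mm above the bench; 6 mm thick floor inside, on which the part rests. Fixed to the bench, at any yaw. Origin: centre of its underside, on the bench.
- oblong_nest: Plastic nest with grey rim and black floor, a rectangular shallow tray: hollow 106 x 52 mm (118 x 64 mm outside), 6 mm deep; for the oblong flange. Its x axis runs along its length. Rim 6 mm thick, its top 12 mm above the bench; 6 mm thick floor inside, on which the part rests. Fixed to the bench, at any yaw. Origin: centre of its underside, on the bench.
- spray_can: Bystander: red spray can standing upright on the robot's right, 60 mm in diameter, 150 mm high. Origin: centre of its underside.
- tester: Bystander: black hand-held electronic tester lying flat on the robot's left, 170 x 95 mm, 37 mm high. Origin: centre of its underside; x along its length.
Mind the look-alikes: they are no part of the job. What is shaped like the square_flange but orange is not meant.

How it is judged:
At the end, for the whole second after the job is handed in: Each of the four parts lies upright (within 0.06 rad) and at rest on the floor of its own nest (not more than 3 mm above it), its centre within 13 mm of the nest's centre (z of large_wheel in the frame of large_round_nest below 0.009 m and horizontal distance between large_wheel and large_round_nest below 0.013 m and angle between each of large_wheel, small_wheel, square_flange, oblong_flange's own z axis and vertical below 0.06 rad and linear speed of each of large_wheel, small_wheel, square_flange, oblong_flange below 0.01 m/s and angular speed of each of large_wheel, small_wheel, square_flange, oblong_flange below 0.1 rad/s and z of small_wheel in the frame of small_round_nest below 0.009 m and horizontal distance between small_wheel and small_round_nest below 0.013 m and z of square_flange in the frame of square_nest below 0.009 m and horizontal distance between square_flange and square_nest below 0.013 m and z of oblong_flange in the frame of oblong_nest below 0.009 m and horizontal distance between oblong_flange and oblong_nest below 0.013 m); the robot touches nothing.
It fails at once if the spray can or the tester is pushed more than 3 cm or the can is knocked over (distance of any of spray_can, tester from where it was at the start of the episode above 0.03 m or angle between spray_can's own z axis and vertical above 0.5 rad).
It fails at once if a part is dropped (falls free by more than about 2 cm) ((linear speed of large_wheel above 0.6 m/s and contact force between large_wheel and the fingers below 0.01 N) or (linear speed of small_wheel above 0.6 m/s and contact force between small_wheel and the fingers below 0.01 N) or (linear speed of square_flange above 0.6 m/s and contact force between square_flange and the fingers below 0.01 N) or (linear speed of oblong_flange above 0.6 m/s and contact force between oblong_flange and the fingers below 0.01 N)).
It also fails if it takes over 99 s, if anything falls off the work surface, if the arm or the gripper's body presses on something with over 40 N, if the wrist force passes 120 N, or if a joint passes its speed limit or range.

## Working session

There is one attempt and no reset: what is moved stays moved. The work goes in short steps, Python scripts to look and compute and a shell command to move; the robot and the scene stay as the last step left them, time stands still between calls to the robot, and variables do not carry over. Pictures are saved under pics/ and viewed, at most 14 in all, crops included, and the job is handed in when it is done.

```bash
mkdir -p pics; ls; python3 - <<'E'
from plant import ctrl
import cv2
print(ctrl.read_state()); print(ctrl.hold_point_z)
for n in("top","side"):
    f=ctrl.grab_frame(n); cv2.imwrite(f"pics/{n}0.png",f["frame"][:,:,::-1]); print(n,f["position"],f["rotation"],f["intrinsics"],f["dist"])
E
```

```text
pics
{'time_s': 0.0, 'qpos': array([-1.18919981,  0.53717787, -0.00445815,  1.53884847,  0.00262642,
        1.0672966 , -0.07120417]), 'qd': array([-0.00359888,  0.00047473, -0.0001051 ,  0.00022096,  0.00020997,
        0.00179787, -0.00030721]), 'joint_torque': array([ 3.56360051e-04, -5.70986116e+01,  9.91269574e-01, -2.51606905e+01,
       -5.61730214e-02,  1.78628677e-02,  1.64504263e-04]), 'position': array([0.28118536, 0.58535942, 0.23784093]), 'tool_rot': array([-1.22703623e-04,  2.21984749e-01,  9.75049757e-01, -8.53501709e-04]), 'contact_force': array([ 0.14747361, -0.17699412, -0.15571473]), 'torque': array([-0.02636873,  0.02493406,  0.00691825]), 'grip_force': 0.0, 'finger_gap': 0.08798593246867416}
-0.0187
top [0.22967382 0.00278444 1.46987945] [ 0.05820499 -0.7025837   0.70730972 -0.05197386] [[452.79115519   0.         326.95681163]
 [  0.         452.79115519 200.14864723]
 [  0.           0.           1.        ]] [-0.02892164  0.          0.          0.          0.        ]
side [-0.14100004 -0.88823804  0.82811864] [-0.43580958  0.85311374 -0.25831292  0.12466515] [[431.794741     0.         318.44422895]
 [  0.         431.794741   195.01393763]
 [  0.           0.           1.        ]] [-0.08801034  0.          0.          0.          0.        ]
```

View pics/top0.png

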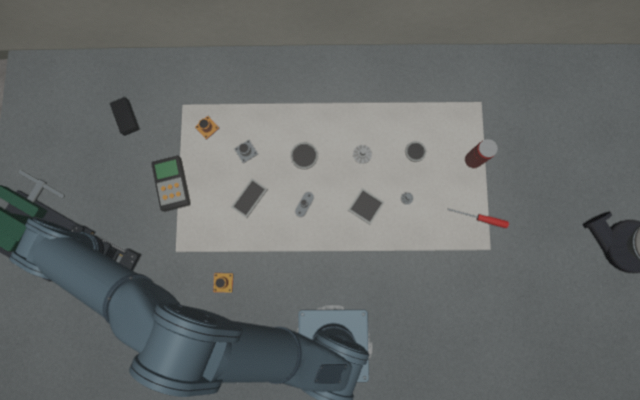

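```bash
cat > h.py <<'E'
from plant import ctrl
import numpy as np, cv2
from scipy.spatial.transform import Rotation as R
def pts(f,mask):
    v,u=np.nonzero(mask&(f["depth"]>0)); d=f["depth"][v,u]
    n=cv2.undistortPoints(np.c_[u,v].astype(np.float64)[:,None],f["intrinsics"],f["dist"])[:,0]
    p=np.c_[n*d[:,None],d]
    q=f["rotation"]; return R.from_quat([q[1],q[2],q[3],q[0]]).apply(p)+f["position"]
E
python3 - <<'E'
from h import *
np.set_printoptions(precision=4,suppress=True)
f=ctrl.grab_frame("top")
for t in "large_wheel small_wheel square_flange oblong_flange large_round_nest small_round_nest square_nest oblong_nest spray_can tester".split():
    for r in ctrl.regions_of(t,"top"):
        P=pts(f,r["mask"]); 
        if len(P)<10: continue
        z=P[:,2]; hi=P[z>z.max()-.006]
        c,wh,a=cv2.minAreaRect((P[:,:2]*1000).astype(np.float32))
        print(t,round(r["conf"],2),r["rect"],"box",np.array(c),np.array(wh),round(a,1),"z",np.percentile(z,[2,50,99]),"top",(hi[:,:2].max(0)+hi[:,:2].min(0))/2,len(hi))
E
```

```text
large_wheel 0.66 [353.8, 141.2, 372.8, 159.7] box [ 614.9444 -101.1795] [64.067  64.3567] 2.8 z [-0.0019  0.0088  0.0475] top [ 0.6141 -0.1013] 21
square_flange 0.86 [216.4, 269.9, 235.7, 292.6] box [197.6207 348.3748] [56.9327 59.3904] 0.1 z [0.0052 0.0131 0.0526] top [0.1971 0.3476] 32
square_flange 0.8 [236.9, 138.5, 259.6, 162.7] box [627.5249 284.5217] [66.7129 63.8644] 30.5 z [-0.0012  0.0117  0.0521] top [0.6262 0.2841] 27
square_flange 0.64 [197.5, 114.5, 217.6, 137.0] box [710.6534 419.6052] [65.1203 61.7433] 44.8 z [0.0004 0.013  0.0513] top [0.7094 0.4182] 33
oblong_flange 0.71 [295.0, 193.0, 313.9, 215.8] box [445.7525  91.8215] [34.0189 82.4818] 57.4 z [0.0043 0.0117 0.0497] top [0.4461 0.0925] 21
large_round_nest 0.88 [291.4, 141.2, 319.2, 170.2] box [610.014   91.4387] [87.6667 87.0095] 59.5 z [-0.0002  0.0072  0.0165] top [0.612  0.0915] 17
small_round_nest 0.68 [404.8, 144.2, 426.9, 161.3] box [ 621.9855 -278.6359] [67.5317 64.3926] 87.3 z [0.0004 0.0074 0.0186] top [ 0.6203 -0.2755] 12
square_nest 0.86 [347.2, 188.4, 381.8, 222.4] box [ 438.9536 -111.4893] [88.944  91.5533] 56.9 z [-0.      0.0071  0.0184] top [ 0.4383 -0.1113] 24
oblong_nest 0.95 [229.7, 179.6, 266.8, 217.6] box [469.3715 271.8635] [ 69.546  120.6579] 56.2 z [-0.0008  0.0071  0.0184] top [0.4674 0.2722] 43
spray_can 0.87 [466.5, 139.6, 496.0, 167.9] box [ 590.0884 -469.0163] [56.8625 60.1124] 15.3 z [0.008  0.1352 0.1566] top [ 0.5916 -0.47  ] 103
tester 0.78 [151.1, 155.9, 191.4, 213.2] box [521.4554 533.6103] [182.4721 107.3596] 13.6 z [0.0136 0.0338 0.0418] top [0.5122 0.5238] 114
```

The three square flanges are at (207,127) orange, (246,151) grey and (223,282) orange. The grey one at (246,151) fits the description. The small wheel looks to be at (407,198). I'll confirm both in an enlarged crop.

```bash
python3 - <<'E'
from h import *
np.set_printoptions(precision=4,suppress=True)
f=ctrl.grab_frame("top")
im=f["frame"][105:230,190:440,::-1]; cv2.imwrite("pics/crop1.png",cv2.resize(im,None,fx=3.2,fy=3.2,interpolation=cv2.INTER_CUBIC))
m=np.zeros((400,640),bool); m[188:210,397:417]=1
P=pts(f,m); h=P[P[:,2]>.035]; l=P[(P[:,2]>.006)&(P[:,2]<.03)]
print("small",h[:,:2].max(0),h[:,:2].min(0),len(h),h[:,2].max(),"disc",l.min(0),l.max(0))
s=ctrl.grab_frame("side"); cv2.imwrite("pics/side1.png",s["frame"][:,:,::-1])
for t in "large_wheel small_wheel square_flange oblong_flange large_round_nest small_round_nest square_nest oblong_nest".split():
    for r in ctrl.regions_of(t,"side"):
        P=pts(s,r["mask"])
        if len(P)<10: continue
        z=P[:,2]; hi=P[z>z.max()-.012]
        c,wh,a=cv2.minAreaRect((P[:,:2]*1000).astype(np.float32))
        print(t,round(r["conf"],2),r["rect"],"box",np.array(c),np.array(wh),round(a,1),"z",np.percentile(z,[2,50,99]),"top",(hi[:,:2].max(0)+hi[:,:2].min(0))/2,len(hi))
E
```

```text
small [ 0.4725 -0.2366] [ 0.4556 -0.2528] 28 0.05045916253302485 disc [ 0.4285 -0.2736  0.0061] [ 0.4981 -0.2131  0.0289]
large_wheel 0.61 [375.0, 192.7, 392.0, 207.1] box [618.8321 -93.0459] [82.3341 59.4153] 48.7 z [-0.0001  0.0131  0.0466] top [ 0.6118 -0.1026] 33
small_wheel 0.55 [370.2, 238.3, 381.6, 255.3] box [ 459.2421 -247.0591] [31.3702 34.221 ] 31.4 z [0.0037 0.0184 0.0478] top [ 0.4613 -0.2455] 27
small_wheel 0.38 [309.9, 140.1, 328.5, 159.2] box [633.1373 293.3195] [100.146   65.5209] 47.8 z [-0.003   0.0126  0.048 ] top [0.6232 0.2871] 55
square_flange 0.78 [197.7, 166.6, 213.1, 186.2] box [193.6875 357.82  ] [82.0402 60.1843] 88.2 z [0.0028 0.0167 0.0487] top [0.1923 0.3468] 74
square_flange 0.7 [311.5, 139.7, 327.9, 158.9] box [647.2074 312.8086] [147.7349  65.1238] 47.5 z [-0.003   0.0112  0.048 ] top [0.6232 0.2871] 56
square_flange 0.67 [311.3, 120.6, 327.5, 137.9] box [723.0312 433.4928] [116.866   62.5536] 44.6 z [-0.0005  0.0126  0.0481] top [0.7081 0.4202] 39
oblong_flange 0.62 [294.6, 178.1, 318.4, 198.0] box [451.3615  93.2277] [72.8584 78.0355] 33.3 z [-0.0005  0.0099  0.0477] top [0.4417 0.0882] 38
large_round_nest 0.8 [332.6, 166.6, 361.4, 184.7] box [607.8747  91.7228] [91.2152 90.6733] 67.8 z [0.0015 0.0066 0.0137] top [0.6075 0.0908] 327
small_round_nest 0.56 [413.0, 223.8, 437.4, 245.1] box [ 622.0131 -270.6015] [85.889  71.0923] 73.5 z [0.001  0.0079 0.0152] top [ 0.6199 -0.2767] 337
small_round_nest 0.2 [333.0, 167.9, 361.8, 187.0] box [606.1237  91.5904] [91.2183 86.9803] 73.0 z [0.0018 0.0064 0.0133] top [0.606  0.0908] 326
square_nest 0.96 [326.0, 214.9, 357.4, 235.0] box [ 438.1815 -108.868 ] [93.8549 88.5083] 56.7 z [0.0032 0.0084 0.0159] top [ 0.4378 -0.11  ] 549
oblong_nest 0.94 [271.0, 162.0, 302.8, 174.3] box [470.448  277.9619] [ 92.5164 115.8236] 56.5 z [0.0006 0.0066 0.0147] top [0.4629 0.2667] 307
```

View pics/crop1.png

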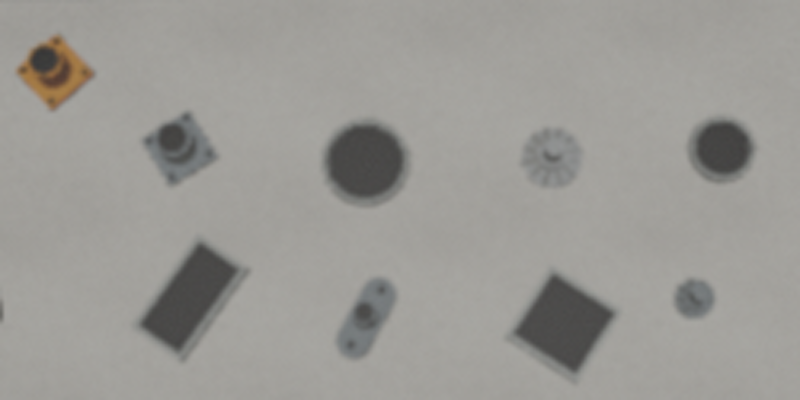

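View pics/side1.png

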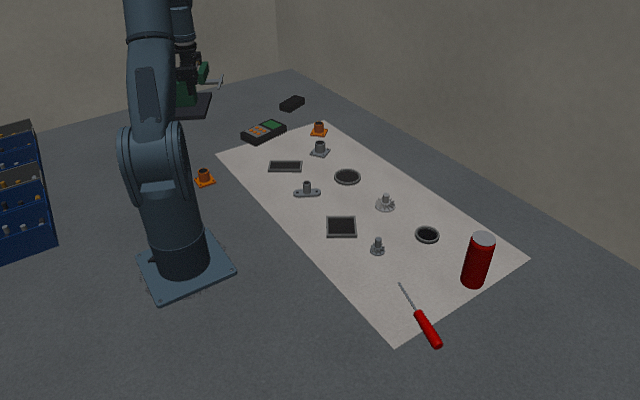

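The crop shows the grey square flange at crop (178,148), with an orange look-alike at (55,72). It also shows the large wheel at (552,158), the small wheel at (693,298) and the oblong flange at (366,318). Heights and sizes match the descriptions, and the two cameras agree to within about 5 mm.

```bash
cat > go.py <<'E'
import sys; from h import *
# x y z (mm), world yaw change (deg): prints tool-frame shift and turn
a=list(map(float,sys.argv[1:])); s=ctrl.read_state(); q=s["tool_rot"]
T=R.from_quat([q[1],q[2],q[3],q[0]])
d=T.inv().apply(np.array(a[:3])-s["position"]*1000)
y=T.apply([0,1,0]); yaw=np.arctan2(y[1],y[0])
want=R.from_matrix(np.c_[[np.sin(yaw),-np.cos(yaw),0],[np.cos(yaw),np.sin(yaw),0],[0,0,-1]])
want=R.from_euler("z",a[3] if len(a)>3 else 0,degrees=True)*want
print("t",round(s["time_s"],1),"yaw",round(np.degrees(yaw),1),"pos",np.round(s["position"]*1000,1),"d",np.round(d,1),"rot",np.round((T.inv()*want).as_rotvec(),3),"gap",round(s["finger_gap"]*1000,1))
E
python3 go.py 626 285 110 0
```

```text
Traceback (most recent call last):
  File "go.py", line 7, in <module>
    want=R.from_matrix(np.c_[[np.sin(yaw),-np.cos(yaw),0],[np.cos(yaw),np.sin(yaw),0],[0,0,-1]])
  File "scipy/spatial/transform/_rotation.pyx", line 1143, in scipy.spatial.transform._rotation.Rotation.from_matrix
ValueError: Non-positive determinant (left-handed or null coordinate frame) in rotation matrix 0: [[ 0.90141733  0.43295126  0.        ]
 [-0.43295126  0.90141733  0.        ]
 [ 0.          0.         -1.        ]].
```

```bash
sed -i 's/\[np.sin(yaw),-np.cos(yaw),0\]/[-np.sin(yaw),np.cos(yaw),0]/' go.py
python3 go.py 626 285 110 0
```

```text
t 1.1 yaw 64.3 pos [281.4 585.9 238.7] d [-440.9 -122.   128.7] rot [-0.  0.  0.] gap 87.9
```

```bash
python3 -m pendant '-44 -12 13 0 0 0 1; -88 -24 26 0 0 0 1; -132 -37 39 0 0 0 1; -176 -49 51 0 0 0 1; -220 -61 64 0 0 0 1; -264 -73 77 0 0 0 1; -308 -85 90 0 0 0 1; -352 -98 103 0 0 0 1'; python3 go.py 626 285 110 0
```

```text
time_s: 1.95
position: [0.5576, 0.344, 0.1353]
tool_rot: [0.0, 0.222, 0.975, 0.0]
contact_force: [0.3, -0.1, 0.2]
finger_gap: 0.0884
grip_force: 0.0
t 1.9 yaw 64.4 pos [557.6 344.  135.3] d [-87.2 -23.7  25.3] rot [ 0.  0. -0.] gap 88.4
```

```bash
python3 -m pendant '-44 -12 13 0 0 0 1; -89 -24 26 0 0 0 1; -89 -24 26 0 0 0 1; -89 -24 26 0 0 0 1'; python3 go.py 626 285 20 0
```

```text
time_s: 2.35
position: [0.6267, 0.2835, 0.1091]
tool_rot: [-0.0, 0.223, 0.975, -0.0]
contact_force: [0.1, 1.9, 0.8]
finger_gap: 0.0884
grip_force: 0.0
t 2.4 yaw 64.2 pos [626.7 283.5 109.1] d [ 1.3  1.1 89.1] rot [-0.001 -0.    -0.   ] gap 88.4
```

Tracking is good. I'll descend, grip and lift.

```bash
python3 -m pendant '1 1 30 0 0 0 1; 1 1 60 0 0 0 1; 1 1 80 0 0 0 1; 1 1 89 0 0 0 1; 1 1 89 0 0 0 1'; python3 -m pendant '0 0 0 0 0 0 -1; 0 0 0 0 0 0 -1; 0 0 0 0 0 0 -1; 0 0 0 0 0 0 -1; 0 0 0 0 0 0 -1; 0 0 0 0 0 0 -1; 0 0 0 0 0 0 -1; 0 0 0 0 0 0 -1'; python3 go.py 626 285 20 0
```

```text
time_s: 2.85
position: [0.6241, 0.2877, 0.02]
tool_rot: [-0.001, 0.221, 0.975, -0.0]
contact_force: [0.5, -0.6, -0.1]
finger_gap: 0.0879
grip_force: 0.0
time_s: 3.65
position: [0.6258, 0.2865, 0.0208]
tool_rot: [0.0, 0.222, 0.975, 0.0]
contact_force: [0.1, 0.4, 0.4]
finger_gap: 0.0371
grip_force: 30.0
t 3.6 yaw 64.3 pos [625.8 286.5  20.8] d [-0.8 -1.2  0.8] rot [ 0.  0. -0.] gap 37.1
```

```bash
python3 -m pendant '0 0 -10 0 0 0 -1; 0 0 -30 0 0 0 -1; 0 0 -60 0 0 0 -1; 0 0 -90 0 0 0 -1; 0 0 -90 0 0 0 -1'; python3 go.py 438 -110 110 26
```

```text
time_s: 4.15
position: [0.6284, 0.2874, 0.1155]
tool_rot: [0.003, 0.222, 0.975, 0.002]
contact_force: [1.2, 0.8, -2.0]
finger_gap: 0.0373
grip_force: 30.0
t 4.2 yaw 64.3 pos [628.4 287.4 115.5] d [  -0.5 -440.7    2.9] rot [ 0.005  0.006 -0.454] gap 37.3
```

```bash
python3 -m pendant '0 -20 0 0 0 -0.04 -1; 0 -60 0 0 0 -0.09 -1; 0 -100 0 0 0 -0.14 -1; 0 -140 0 0 0 -0.2 -1; 0 -180 0 0 0 -0.25 -1; 0 -220 0 0 0 -0.31 -1; 0 -260 0 0 0 -0.38 -1; 0 -300 0 0 0 -0.45 -1'; python3 go.py 438 -110 110 0
```

```text
time_s: 4.95
position: [0.494, 0.0145, 0.1099]
tool_rot: [-0.001, -0.003, 1.0, -0.0]
contact_force: [-0.1, 0.6, -2.8]
finger_gap: 0.0372
grip_force: 30.0
t 5.0 yaw 90.3 pos [494.   14.5 109.9] d [  56.7 -124.2    0. ] rot [-0.    -0.002 -0.   ] gap 37.2
```

```bash
python3 -m pendant '15 -33 0 0 0 0 -1; 30 -66 0 0 0 0 -1; 45 -98 0 0 0 0 -1; 54 -119 0 0 0 0 -1; 57 -124 0 0 0 0 -1; 57 -124 0 0 0 0 -1; 57 -124 0 0 0 0 -1'; python3 - <<'E'
from h import *
f=ctrl.grab_frame("top"); s=ctrl.grab_frame("side")
a=cv2.resize(f["frame"][150:260,300:430],(390,330)); b=cv2.resize(s["frame"][160:270,280:410],(390,330))
cv2.imwrite("pics/c2.png",np.hstack([a,b])[:,:,::-1])
E
python3 go.py 438 -110 40 0
```

```text
time_s: 5.65
position: [0.4395, -0.1069, 0.1105]
tool_rot: [0.0, -0.002, 1.0, 0.0]
contact_force: [0.7, -0.6, -2.6]
finger_gap: 0.0371
grip_force: 30.0
t 5.8 yaw 90.3 pos [ 439.7 -106.7  110.6] d [ 1.7 -3.3 70.6] rot [ 0.001  0.    -0.   ] gap 37.4
```

View pics/c2.png

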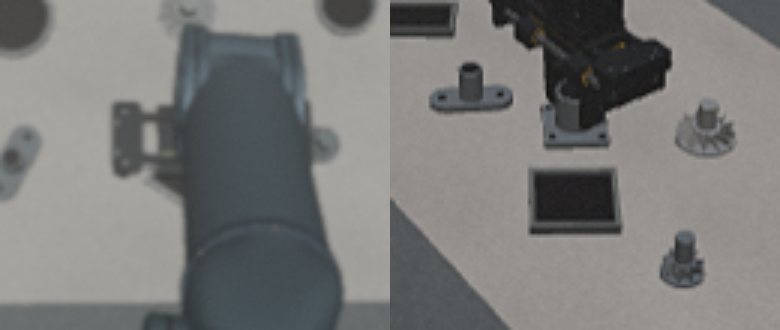

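In the side view the flange is held upright with its edges parallel to the nest (nest at crop (575,200)). I'll lower it.

```bash
python3 -m pendant '1 -2 20 0 0 0 -1; 2 -3 45 0 0 0 -1; 2 -3 65 0 0 0 -1; 2 -3 72 0 0 0 -1; 2 -3 76 0 0 0 -1; 2 -3 80 0 0 0 -1; 2 -3 80 0 0 0 -1'; python3 go.py 438 -110 26.8 0
```

```text
time_s: 6.45
position: [0.4375, -0.1111, 0.031]
tool_rot: [0.0, -0.001, 1.0, -0.0]
contact_force: [0.1, 0.3, -3.9]
finger_gap: 0.0373
grip_force: 30.0
t 6.5 yaw 90.1 pos [ 437.5 -111.1   31. ] d [-0.5  1.1  4.2] rot [-0.     0.001  0.   ] gap 37.3
```

```bash
python3 -m pendant '0 0 2 0 0 0 -1; 0 0 3 0 0 0 -1; 0 0 4 0 0 0 -1; 0 0 4.5 0 0 0 -1; 0 0 4.5 0 0 0 -1'; python3 go.py 438 -110 26.8 0
```

```text
time_s: 6.95
position: [0.4373, -0.1113, 0.0267]
tool_rot: [0.0, -0.001, 1.0, -0.0]
contact_force: [-1.9, 0.6, 3.6]
finger_gap: 0.0374
grip_force: 30.0
t 7.0 yaw 90.1 pos [ 437.3 -111.3   26.7] d [-0.7  1.3 -0.1] rot [-0.  0.  0.] gap 37.4
```

```bash
python3 -m pendant '0 0 0 0 0 0 -0.1; 0 0 0 0 0 0 0.3; 0 0 0 0 0 0 1; 0 0 0 0 0 0 1; 0 0 0 0 0 0 1; 0 0 0 0 0 0 1'; python3 -m pendant '0 0 -15 0 0 0 1; 0 0 -45 0 0 0 1; 0 0 -80 0 0 0 1; 0 0 -85 0 0 0 1'; python3 go.py 445 91 110 0
```

```text
time_s: 7.55
position: [0.4371, -0.1112, 0.0262]
tool_rot: [0.0, -0.001, 1.0, -0.0]
contact_force: [-0.7, -0.0, -0.1]
finger_gap: 0.0772
grip_force: 0.0
time_s: 7.95
position: [0.4392, -0.1117, 0.1142]
tool_rot: [0.003, -0.001, 1.0, -0.001]
contact_force: [1.7, 0.3, -0.4]
finger_gap: 0.0883
grip_force: 0.0
t 8.0 yaw 90.1 pos [ 439.2 -111.7  114.2] d [ -6.2 202.7   4. ] rot [-0.001  0.005  0.   ] gap 88.3
```

```bash
python3 -m pendant '0 40 0 0 0 0 1; -2 80 0 0 0 0 1; -3 120 0 0 0 0 1; -5 160 0 0 0 0 1; -6 195 2 0 0 0 1; -6 203 4 0 0 0 1; -6 203 4 0 0 0 1; -6 203 4 0 0 0 1'; python3 - <<'E'
from h import *
f=ctrl.grab_frame("top"); s=ctrl.grab_frame("side")
a=cv2.resize(f["frame"][150:260,300:430],(390,330)); b=cv2.resize(s["frame"][150:260,270:400],(390,330))
cv2.imwrite("pics/c3.png",np.hstack([a,b])[:,:,::-1])
E
python3 go.py 445 91 20 0
```

```text
time_s: 8.75
position: [0.4423, 0.0903, 0.1068]
tool_rot: [-0.0, -0.001, 1.0, -0.001]
contact_force: [0.4, 0.2, -0.3]
finger_gap: 0.0885
grip_force: 0.0
t 8.8 yaw 90.0 pos [442.5  89.9 107. ] d [-2.5  1.2 87. ] rot [-0.001 -0.    -0.   ] gap 88.4
```

View pics/c3.png

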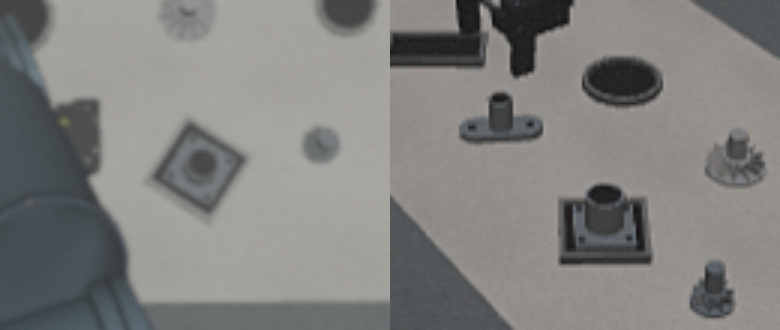

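The square flange sits centred and flat in its nest (top crop (200,165)). The oblong flange is next.

```bash
python3 -m pendant '-2 1 30 0 0 0 1; -2 1 60 0 0 0 1; -2 1 78 0 0 0 1; -2 1 87 0 0 0 1; -2 1 87 0 0 0 1'; python3 -m pendant '0 0 0 0 0 0 -1; 0 0 0 0 0 0 -1; 0 0 0 0 0 0 -1; 0 0 0 0 0 0 -1; 0 0 0 0 0 0 -1; 0 0 0 0 0 0 -1; 0 0 0 0 0 0 -1; 0 0 0 0 0 0 -1'; python3 go.py 445 91 20 0;  python3 -m pendant '0 0 -10 0 0 0 -1; 0 0 -30 0 0 0 -1; 0 0 -60 0 0 0 -1; 0 0 -90 0 0 0 -1; 0 0 -90 0 0 0 -1'; python3 go.py 468 272 110 -3
```

```text
time_s: 9.35
position: [0.4441, 0.0917, 0.0195]
tool_rot: [-0.001, -0.0, 1.0, -0.0]
contact_force: [0.2, -0.1, 1.5]
finger_gap: 0.0882
grip_force: 0.0
time_s: 10.15
position: [0.4446, 0.0926, 0.0202]
tool_rot: [-0.0, -0.001, 1.0, -0.0]
contact_force: [-0.5, -2.4, 0.6]
finger_gap: 0.0266
grip_force: 1.0
t 10.2 yaw 90.1 pos [444.6  92.6  20.2] d [-0.4 -1.6  0.2] rot [-0. -0. -0.] gap 26.6
time_s: 10.65
position: [0.4468, 0.0934, 0.1136]
tool_rot: [0.003, -0.001, 1.0, 0.001]
contact_force: [0.8, -0.7, -2.3]
finger_gap: 0.0255
grip_force: 30.0
t 10.7 yaw 90.1 pos [446.8  93.4 113.6] d [-21.5 178.6   4. ] rot [0.002 0.006 0.052] gap 25.5
```

```bash
python3 -m pendant '-2 20 0 0 0 0.01 -1; -6 55 0 0 0 0.02 -1; -11 95 0 0 0 0.03 -1; -16 135 0 0 0 0.04 -1; -20 168 0 0 0 0.05 -1; -21 178 2 0 0 0.05 -1; -21 178 3 0 0 0.05 -1; -21 178 3 0 0 0.05 -1'; python3 - <<'E'
from h import *
s=ctrl.grab_frame("side"); f=ctrl.grab_frame("top")
a=cv2.resize(f["frame"][150:260,180:310],(390,330)); b=cv2.resize(s["frame"][110:220,230:360],(390,330))
cv2.imwrite("pics/c4.png",np.hstack([a,b])[:,:,::-1])
E
python3 go.py 468 272 26.8 0
```

```text
time_s: 11.45
position: [0.4645, 0.2688, 0.1062]
tool_rot: [-0.001, 0.024, 1.0, -0.001]
contact_force: [0.2, -0.1, -3.4]
finger_gap: 0.0245
grip_force: 30.0
t 11.6 yaw 87.1 pos [465.1 268.5 106.7] d [-2.8  3.8 79.9] rot [-0.002 -0.001 -0.   ] gap 25.2
```

View pics/c4.png

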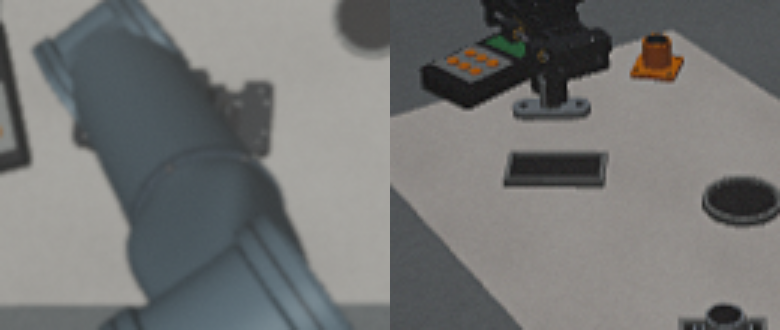

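The flange is held level and parallel to the nest (crop (555,105) above (555,168)). I'll lower it.

```bash
python3 -m pendant '-1 2 20 0 0 0 -1; -2 3 45 0 0 0 -1; -3 3 65 0 0 0 -1; -3 3 73 0 0 0 -1; -3 3 76 0 0 0 -1; -3 3 76 0 0 0 -1'; python3 go.py 468 272 26.2 0
```

```text
time_s: 12.15
position: [0.4687, 0.2732, 0.0315]
tool_rot: [0.0, 0.024, 1.0, -0.0]
contact_force: [-0.0, 0.2, -3.2]
finger_gap: 0.0247
grip_force: 30.0
t 12.2 yaw 87.2 pos [468.7 273.2  31.5] d [ 0.6 -1.2  5.3] rot [-0.  0.  0.] gap 24.7
```

```bash
python3 -m pendant '0 0 2 0 0 0 -1; 0 0 3 0 0 0 -1; 0 0 4 0 0 0 -1; 0 0 5 0 0 0 -1; 0 0 5.5 0 0 0 -1; 0 0 5.5 0 0 0 -1'; python3 go.py 468 272 26.2 0
```

```text
time_s: 12.75
position: [0.4685, 0.2738, 0.0262]
tool_rot: [0.0, 0.024, 1.0, 0.0]
contact_force: [-1.1, -0.0, 3.4]
finger_gap: 0.0254
grip_force: 30.0
t 12.8 yaw 87.3 pos [468.5 273.8  26.2] d [ 0.4 -1.9  0. ] rot [ 0.  0. -0.] gap 25.4
```

The force changed sign, so the flange is on the floor. I'll release it and go to the large wheel.

```bash
python3 -m pendant '0 0 0 0 0 0 -0.3; 0 0 0 0 0 0 0.3; 0 0 0 0 0 0 1; 0 0 0 0 0 0 1; 0 0 0 0 0 0 1; 0 0 0 0 0 0 1'; python3 -m pendant '0 0 -15 0 0 0 1; 0 0 -45 0 0 0 1; 0 0 -80 0 0 0 1; 0 0 -90 0 0 0 1'; python3 go.py 614 -102 110 0
```

```text
time_s: 13.35
position: [0.4684, 0.2737, 0.0257]
tool_rot: [0.0, 0.024, 1.0, -0.0]
contact_force: [-0.4, -0.3, 0.6]
finger_gap: 0.0688
grip_force: 0.0
time_s: 13.75
position: [0.4703, 0.2749, 0.1199]
tool_rot: [0.002, 0.024, 1.0, 0.002]
contact_force: [0.6, -0.2, 0.5]
finger_gap: 0.0884
grip_force: 0.0
t 13.8 yaw 87.2 pos [470.3 274.9 119.9] d [-161.6 -369.6    9.4] rot [ 0.003  0.005 -0.   ] gap 88.4
```

```bash
python3 -m pendant '-18 -41 0 0 0 0 1; -36 -82 0 0 0 0 1; -54 -123 0 0 0 0 1; -72 -165 0 0 0 0 1; -90 -206 0 0 0 0 1; -108 -247 0 0 0 0 1; -126 -288 0 0 0 0 1; -144 -330 0 0 0 0 1';  python3 go.py 614 -102 110 0
```

```text
time_s: 14.55
position: [0.5967, -0.0645, 0.116]
tool_rot: [0.0, 0.024, 1.0, 0.0]
contact_force: [0.8, 0.6, -0.0]
finger_gap: 0.0881
grip_force: 0.0
t 14.6 yaw 87.3 pos [596.7 -64.5 116. ] d [-19.1 -36.7   6. ] rot [ 0.  0. -0.] gap 88.1
```

```bash
python3 -m pendant '-19 -36 6 0 0 0 1; -19 -37 6 0 0 0 1; -19 -37 6 0 0 0 1; -19 -37 6 0 0 0 1';  python3 - <<'E'
from h import *
f=ctrl.grab_frame("top"); s=ctrl.grab_frame("side")
a=cv2.resize(f["frame"][150:260,180:310],(390,330)); b=cv2.resize(s["frame"][130:240,310:440],(390,330))
cv2.imwrite("pics/c5.png",np.hstack([a,b])[:,:,::-1])
E
python3 go.py 614 -102 25 0
```

```text
time_s: 14.95
position: [0.6133, -0.0988, 0.1098]
tool_rot: [-0.0, 0.023, 1.0, 0.001]
contact_force: [-0.5, 0.0, 0.0]
finger_gap: 0.0882
grip_force: 0.0
t 15.1 yaw 87.4 pos [613.5 -98.5 109.9] d [-0.7 -3.5 84.9] rot [ 0.001 -0.     0.   ] gap 88.1
```

View pics/c5.png

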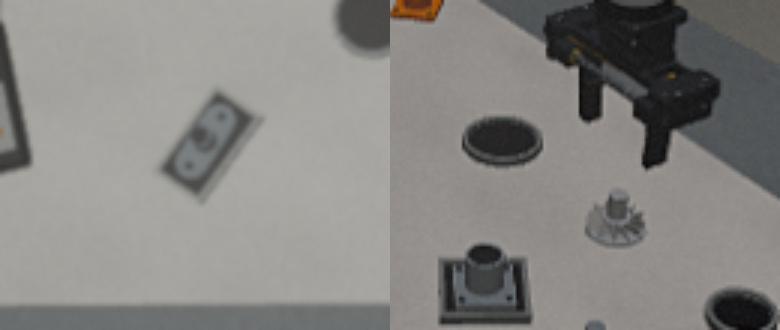

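The oblong flange is well seated (crop (207,145)). The gripper is above the large wheel, so I'll descend to a TCP height of 25 mm, which is above the blades.

```bash
python3 -m pendant '-1 -3 30 0 0 0 1; -1 -3 60 0 0 0 1; -1 -3 76 0 0 0 1; -1 -3 83 0 0 0 1; -1 -3 85 0 0 0 1; -1 -3 85 0 0 0 1'; python3 -m pendant '0 0 0 0 0 0 -1; 0 0 0 0 0 0 -1; 0 0 0 0 0 0 -1; 0 0 0 0 0 0 -1; 0 0 0 0 0 0 -1; 0 0 0 0 0 0 -1; 0 0 0 0 0 0 -1; 0 0 0 0 0 0 -1'; python3 -m pendant '0 0 0 0 0 0 -1; 0 0 0 0 0 0 -1; 0 0 0 0 0 0 -1; 0 0 0 0 0 0 -1'; python3 go.py 614 -102 25 0
```

```text
time_s: 15.65
position: [0.6152, -0.1035, 0.0255]
tool_rot: [0.001, 0.024, 1.0, -0.0]
contact_force: [0.4, 0.2, 0.3]
finger_gap: 0.0882
grip_force: 0.0
time_s: 16.45
position: [0.6145, -0.1037, 0.0247]
tool_rot: [-0.0, 0.024, 1.0, -0.0]
contact_force: [-0.3, -0.5, 0.2]
finger_gap: 0.0261
grip_force: 0.0
time_s: 16.85
position: [0.6145, -0.1036, 0.0247]
tool_rot: [-0.0, 0.024, 1.0, 0.0]
contact_force: [0.2, 1.0, -0.3]
finger_gap: 0.0191
grip_force: 30.0
t 16.9 yaw 87.3 pos [ 614.5 -103.6   24.7] d [ 0.6  1.5 -0.3] rot [ 0. -0.  0.] gap 19.1
```

```bash
python3 -m pendant '0 0 -10 0 0 0 -1; 0 0 -30 0 0 0 -1; 0 0 -60 0 0 0 -1; 0 0 -80 0 0 0 -1; 0 0 -80 0 0 0 -1'; python3 go.py 609 91 105 0
```

```text
time_s: 17.35
position: [0.6168, -0.1043, 0.1083]
tool_rot: [0.003, 0.024, 1.0, -0.0]
contact_force: [0.9, -0.5, -1.1]
finger_gap: 0.0189
grip_force: 30.0
t 17.4 yaw 87.2 pos [ 616.8 -104.3  108.3] d [ 17.2 194.7   3.1] rot [-0.001  0.006  0.   ] gap 18.9
```

```bash
python3 -m pendant '2 20 0 0 0 0 -1; 5 60 0 0 0 0 -1; 9 100 0 0 0 0 -1; 13 140 0 0 0 0 -1; 16 175 0 0 0 0 -1; 17 194 0 0 0 0 -1; 17 194 0 0 0 0 -1; 17 194 0 0 0 0 -1'; python3 - <<'E'
from h import *
s=ctrl.grab_frame("side")
cv2.imwrite("pics/c6.png",cv2.resize(s["frame"][100:210,290:420],(390,330))[:,:,::-1])
E
python3 go.py 609 91 30.7 0
```

```text
time_s: 18.15
position: [0.6063, 0.0901, 0.104]
tool_rot: [-0.001, 0.024, 1.0, -0.001]
contact_force: [-0.3, -1.2, -1.3]
finger_gap: 0.0191
grip_force: 30.0
t 18.2 yaw 87.2 pos [606.6  88.9 104.2] d [-2.4  2.3 73.5] rot [-0.002 -0.001 -0.   ] gap 19.0
```

View pics/c6.png

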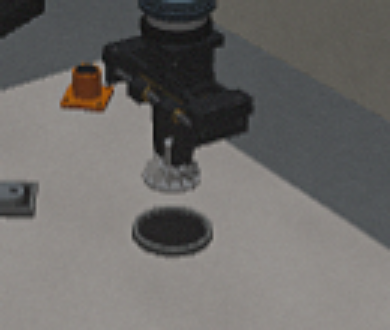

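The wheel is held upright at (173,175), above its nest at (173,230). I'll lower it.

```bash
python3 -m pendant '-1 1 20 0 0 0 -1; -2 2 45 0 0 0 -1; -2 2 62 0 0 0 -1; -2 2 68 0 0 0 -1; -2 2 69 0 0 0 -1; -2 2 69 0 0 0 -1'; python3 -m pendant '0 0 1.5 0 0 0 -1; 0 0 2.5 0 0 0 -1; 0 0 3.5 0 0 0 -1; 0 0 4 0 0 0 -1; 0 0 4.5 0 0 0 -1; 0 0 4.5 0 0 0 -1'; python3 go.py 609 91 30.7 0
```

```text
time_s: 18.8
position: [0.6094, 0.0924, 0.0362]
tool_rot: [0.0, 0.024, 1.0, -0.0]
contact_force: [-0.5, 0.1, 0.1]
finger_gap: 0.0189
grip_force: 30.0
time_s: 19.4
position: [0.6088, 0.0928, 0.0312]
tool_rot: [-0.0, 0.024, 1.0, -0.0]
contact_force: [-0.3, -0.2, -0.8]
finger_gap: 0.0191
grip_force: 30.0
t 19.4 yaw 87.3 pos [608.8  92.8  31.2] d [-0.2 -1.8  0.5] rot [-0. -0. -0.] gap 19.1
```

```bash
python3 -m pendant '0 0 0.5 0 0 0 -1; 0 0 0.8 0 0 0 -1; 0 0 0.8 0 0 0 -1'; python3 go.py 609 91 30.7 0
```

```text
time_s: 19.7
position: [0.609, 0.0928, 0.0307]
tool_rot: [0.0, 0.024, 1.0, 0.0]
contact_force: [-1.5, -0.3, 1.8]
finger_gap: 0.0194
grip_force: 30.0
t 19.7 yaw 87.3 pos [609.   92.8  30.7] d [-0.1 -1.8 -0. ] rot [ 0.  0. -0.] gap 19.4
```

It has touched the floor (force +1.8 N). I'll release it and go to the small wheel.

```bash
python3 -m pendant '0 0 0 0 0 0 -0.4; 0 0 0 0 0 0 0.3; 0 0 0 0 0 0 1; 0 0 0 0 0 0 1; 0 0 0 0 0 0 1; 0 0 0 0 0 0 1; 0 0 0 0 0 0 1'; python3 -m pendant '0 0 -15 0 0 0 1; 0 0 -45 0 0 0 1; 0 0 -80 0 0 0 1; 0 0 -85 0 0 0 1'; python3 go.py 462.5 -245 110 0
```

```text
time_s: 20.4
position: [0.6089, 0.0928, 0.0304]
tool_rot: [0.0, 0.024, 1.0, -0.0]
contact_force: [0.1, 0.3, 0.9]
finger_gap: 0.0727
grip_force: 0.0
time_s: 20.8
position: [0.6119, 0.0933, 0.1207]
tool_rot: [0.004, 0.024, 1.0, 0.001]
contact_force: [0.7, 1.1, 0.1]
finger_gap: 0.0879
grip_force: 0.0
t 20.8 yaw 87.2 pos [611.9  93.3 120.7] d [ 133.1 -345.1    9.1] rot [ 0.002  0.008 -0.   ] gap 87.9
```

```bash
python3 -m pendant '16 -43 0 0 0 0 1; 33 -86 0 0 0 0 1; 50 -130 0 0 0 0 1; 67 -173 0 0 0 0 1; 83 -216 0 0 0 0 1; 100 -259 0 0 0 0 1; 116 -302 0 0 0 0 1; 131 -342 0 0 0 0 1';  python3 go.py 462.5 -245 110 0
```

```text
time_s: 21.6
position: [0.4606, -0.2445, 0.116]
tool_rot: [0.0, 0.024, 1.0, -0.0]
contact_force: [0.6, -0.9, 0.7]
finger_gap: 0.088
grip_force: 0.0
t 21.6 yaw 87.2 pos [ 460.6 -244.5  116. ] d [-1.9 -0.4  6. ] rot [-0.  0.  0.] gap 88.0
```

```bash
python3 -m pendant '-2 0 6 0 0 0 1; -2 0 6 0 0 0 1';  python3 - <<'E'
from h import *
f=ctrl.grab_frame("top"); s=ctrl.grab_frame("side")
a=cv2.resize(f["frame"][100:210,250:380],(390,330)); b=cv2.resize(s["frame"][160:270,310:440],(390,330))
cv2.imwrite("pics/c7.png",np.hstack([a,b])[:,:,::-1])
E
python3 go.py 462.5 -245 25 0
```

```text
time_s: 21.8
position: [0.4632, -0.2433, 0.1093]
tool_rot: [-0.0, 0.025, 1.0, 0.0]
contact_force: [-0.1, 0.7, 0.2]
finger_gap: 0.0881
grip_force: 0.0
t 21.9 yaw 87.4 pos [ 464.3 -241.2  109.5] d [ 1.7 -4.  84.5] rot [ 0.001  0.    -0.   ] gap 88.2
```

View pics/c7.png

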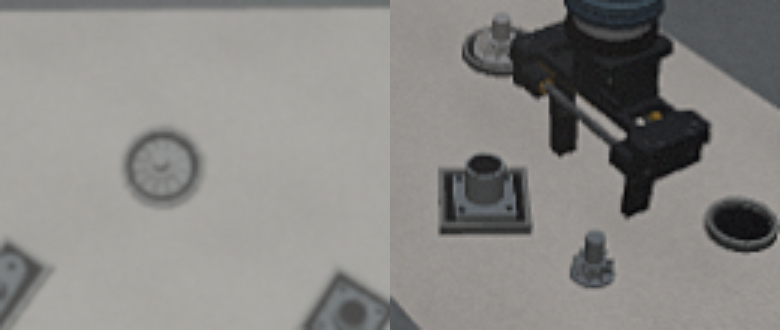

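The large wheel is centred in its nest (crop (162,165)). I'll descend on the small wheel.

```bash
python3 -m pendant '1 -3 30 0 0 0 1; 1 -3 58 0 0 0 1; 1 -3 75 0 0 0 1; 1 -3 82 0 0 0 1; 1 -3 84 0 0 0 1; 1 -3 84 0 0 0 1'; python3 -m pendant '0 0 0 0 0 0 -1; 0 0 0 0 0 0 -1; 0 0 0 0 0 0 -1; 0 0 0 0 0 0 -1; 0 0 0 0 0 0 -1; 0 0 0 0 0 0 -1; 0 0 0 0 0 0 -1; 0 0 0 0 0 0 -1'; python3 -m pendant '0 0 0 0 0 0 -1; 0 0 0 0 0 0 -1; 0 0 0 0 0 0 -1; 0 0 0 0 0 0 -1'; python3 go.py 462.5 -245 25 0; python3 -m pendant '0 0 -10 0 0 0 -1; 0 0 -30 0 0 0 -1; 0 0 -60 0 0 0 -1; 0 0 -80 0 0 0 -1; 0 0 -80 0 0 0 -1'; python3 go.py 621 -277 105 0
```

```text
time_s: 22.5
position: [0.4633, -0.2451, 0.0259]
tool_rot: [0.0, 0.023, 1.0, -0.0]
contact_force: [0.6, -0.4, -0.2]
finger_gap: 0.088
grip_force: 0.0
time_s: 23.3
position: [0.4625, -0.2457, 0.0254]
tool_rot: [-0.0, 0.024, 1.0, 0.0]
contact_force: [0.6, 0.5, -0.3]
finger_gap: 0.0267
grip_force: 0.0
time_s: 23.7
position: [0.4625, -0.2456, 0.0254]
tool_rot: [-0.0, 0.024, 1.0, 0.0]
contact_force: [0.4, -0.4, -0.3]
finger_gap: 0.0175
grip_force: 30.0
t 23.7 yaw 87.3 pos [ 462.5 -245.6   25.4] d [0.  0.6 0.4] rot [ 0. -0.  0.] gap 17.5
time_s: 24.2
position: [0.4644, -0.2466, 0.1084]
tool_rot: [0.002, 0.024, 1.0, -0.001]
contact_force: [0.7, -0.6, -2.1]
finger_gap: 0.017
grip_force: 30.0
t 24.2 yaw 87.2 pos [ 464.4 -246.6  108.4] d [-157.9  -22.9    4.2] rot [-0.002  0.005  0.   ] gap 17.0
```

```bash
python3 -m pendant '-20 -3 0 0 0 0 -1; -60 -9 0 0 0 0 -1; -100 -14 0 0 0 0 -1; -135 -19 0 0 0 0 -1; -155 -22 0 0 0 0 -1; -158 -23 0 0 0 0 -1; -158 -23 0 0 0 0 -1'; python3 - <<'E'
from h import *
s=ctrl.grab_frame("side")
cv2.imwrite("pics/c8.png",cv2.resize(s["frame"][160:270,370:500],(390,330))[:,:,::-1])
E
python3 go.py 621 -277 31.4 0
```

```text
time_s: 24.9
position: [0.6184, -0.2759, 0.1041]
tool_rot: [-0.001, 0.024, 1.0, 0.0]
contact_force: [0.6, -0.8, -0.8]
finger_gap: 0.0168
grip_force: 30.0
t 24.9 yaw 87.2 pos [ 617.7 -276.   104.4] d [-3.5 -0.9 73. ] rot [ 0.    -0.002  0.   ] gap 16.8
```

View pics/c8.png

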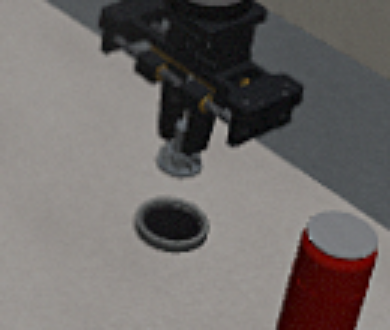

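The small wheel is upright at (180,160), above its nest at (172,222), and well clear of the can. I'll lower it.

```bash
python3 -m pendant '-1 0 20 0 0 0 -1; -2 -1 45 0 0 0 -1; -3 -1 62 0 0 0 -1; -3 -1 68 0 0 0 -1; -3 -1 69 0 0 0 -1; -3 -1 69 0 0 0 -1'; python3 -m pendant '0 0 1.5 0 0 0 -1; 0 0 2.5 0 0 0 -1; 0 0 3.3 0 0 0 -1; 0 0 3.8 0 0 0 -1; 0 0 4 0 0 0 -1; 0 0 4 0 0 0 -1'; python3 go.py 621 -277 31.4 0
```

```text
time_s: 25.55
position: [0.6225, -0.2775, 0.0371]
tool_rot: [0.0, 0.024, 1.0, -0.0]
contact_force: [1.2, -0.5, -1.4]
finger_gap: 0.0173
grip_force: 30.0
time_s: 26.15
position: [0.6222, -0.2773, 0.0324]
tool_rot: [0.0, 0.024, 1.0, -0.0]
contact_force: [-0.5, 0.2, -0.8]
finger_gap: 0.0169
grip_force: 30.0
t 26.1 yaw 87.3 pos [ 622.2 -277.3   32.4] d [1.2 0.2 1. ] rot [-0.  0.  0.] gap 16.9
```

```bash
python3 -m pendant '0 0 0.5 0 0 0 -1; 0 0 1 0 0 0 -1; 0 0 1.3 0 0 0 -1; 0 0 1.3 0 0 0 -1'; python3 go.py 621 -277 31.4 0
```

```text
time_s: 26.55
position: [0.6223, -0.2772, 0.0314]
tool_rot: [0.0, 0.024, 1.0, 0.0]
contact_force: [-1.0, -0.2, 1.9]
finger_gap: 0.0171
grip_force: 30.0
t 26.6 yaw 87.3 pos [ 622.3 -277.2   31.4] d [1.3 0.2 0. ] rot [ 0.  0. -0.] gap 17.1
```

Contact. I'll release it, lift, and move aside towards the left so the whole scene can be checked.

```bash
python3 -m pendant '0 0 0 0 0 0 -0.4; 0 0 0 0 0 0 0.3; 0 0 0 0 0 0 1; 0 0 0 0 0 0 1; 0 0 0 0 0 0 1; 0 0 0 0 0 0 1; 0 0 0 0 0 0 1'; python3 -m pendant '0 0 -15 0 0 0 1; 0 0 -45 0 0 0 1; 0 0 -85 0 0 0 1; 0 0 -130 0 0 0 1; 0 0 -150 0 0 0 1'; python3 -m pendant '0 40 0 0 0 0 1; 0 80 0 0 0 0 1; 0 120 0 0 0 0 1; 0 160 0 0 0 0 1; 0 200 0 0 0 0 1; 0 240 0 0 0 0 1; 0 270 0 0 0 0 1; 0 270 0 0 0 0 1'; python3 - <<'E'
from h import *
np.set_printoptions(precision=4,suppress=True)
f=ctrl.grab_frame("top"); s=ctrl.grab_frame("side")
a=cv2.resize(f["frame"][100:260,360:510],(390,416)); b=cv2.resize(s["frame"][170:330,360:510],(390,416))
cv2.imwrite("pics/c9.png",np.hstack([a,b])[:,:,::-1])
for n,m in(("small",(140,165,403,428)),):
    k=np.zeros((400,640),bool); k[m[0]:m[1],m[2]:m[3]]=1
    P=pts(f,k); h=P[P[:,2]>.04]; print(n,(h[:,:2].max(0)+h[:,:2].min(0))/2,h[:,2].max(),len(h))
for r in ctrl.regions_of("spray_can","top")[:1]+ctrl.regions_of("tester","top")[:1]: print(r["rect"])
E
```

```text
time_s: 27.25
position: [0.6223, -0.2773, 0.0312]
tool_rot: [0.0, 0.024, 1.0, -0.0]
contact_force: [-1.1, -0.4, 0.5]
finger_gap: 0.0709
grip_force: 0.0
time_s: 27.75
position: [0.6244, -0.2782, 0.1872]
tool_rot: [0.003, 0.024, 1.0, -0.001]
contact_force: [0.4, -0.1, -0.2]
finger_gap: 0.0884
grip_force: 0.0
time_s: 28.55
position: [0.6354, -0.0005, 0.1825]
tool_rot: [0.001, 0.02, 1.0, 0.002]
contact_force: [0.5, 0.4, 1.2]
finger_gap: 0.0878
grip_force: 0.0
small [ 0.6236 -0.276 ] 0.05761447737689496 27
[462.3, 139.8, 496.9, 166.8]
[150.6, 157.0, 191.6, 213.0]
```

View pics/c9.png

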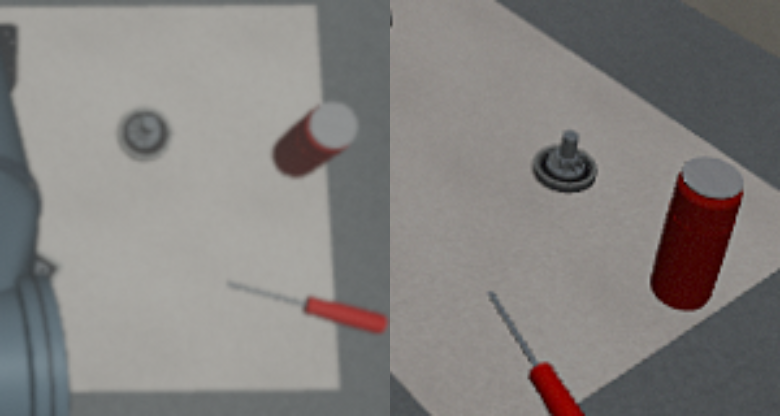

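The small wheel is centred and upright in its nest (crop (144,133)). The can and the tester haven't moved, and the robot is clear. I'll hand the job in.

```bash
python3 -m pendant '0 270 0 0 0 0 1' >/dev/null 2>&1 & wait; python3 -m pendant '0 0 0 0 0 0 1; 0 0 0 0 0 0 1'; python3 -c "
from plant import ctrl
print(ctrl.finish_job())"
```

```text
time_s: 29.05
position: [0.6375, 0.0424, 0.1813]
tool_rot: [0.0, 0.023, 1.0, 0.0]
contact_force: [0.4, -0.2, 0.3]
finger_gap: 0.0884
grip_force: 0.0
the job is handed in; nothing more can be done
None
```

The job is handed in at about 29 s: the pictures show all four parts upright in their matching nests, with the can and tester where they were; no verdict was returned. My last command included one stray 50 mm sideways move at 181 mm height, which touched nothing.

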